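# Press a glued cork handle in its jig, then lift it out and hold it leaning for inspection

## Robot

A 6-joint arm with a two-finger parallel gripper is mounted at the origin on the work surface. World frame = base frame: x ahead of the robot, y to its left, z up, the work surface at z = 0. Lengths are in m, angles in rad, forces in N, time in s.
With the tool pointing down it reaches from about 0.3 to 0.85 m from the base axis. Payload 4.2 kg.
Tool frame: the origin (TCP) lies midway between the tips of the shut fingers; the grasp point (between the pads) lies 19 mm behind it; z points along the fingers, y is the line along which they close (so a half turn about z gives the same grasp; the last joint's range is limited). The gripper opens to 91 mm and grips with 3 to 60 N. Pads are 32 mm wide; open, the fingers measure 118 mm over their backs; the gripper's body (76 mm by 178 mm) begins 60 mm behind the grasp point.
Start: joints at [-1.359, 0.32, 1.565, -0, 1.257, -0.02], TCP at [0.132, -0.56, 0.214] pointing down, gripper open.
Joint ranges: [-3.11, 3.11], [-0.84, 2.01], [0.21, 2.61], [-1.34, 4.49], [0.05, 2.63], [-2.56, 2.56]. Speed limits (rad/s): [2.57, 2.57, 3.14, 3.14, 3.14, 3.14].

## Interface

Orientations are given as a 3x3 rotation matrix whose columns are the frame's x, y, z axes.
In Python, from workcell import bot, eyes, workorder gives the robot as it stands.
- The arm moves only by the tool carry_out, never from a script. Its argument "series" is one flat list of numbers, 4 for each row, row after row: the shift along the world's x, y, z in units of 50 mm (1.0 is 50 mm), then the turn about the world's z in units of 8 degrees (1.0 is 8 degrees). A call has 1 to 5 rows; each row shifts and turns the commanded pose from where the row before left it; what a row does not reach is not made up. A row lasts 1/8 s, in which the tool goes at most 62.5 mm and 10.7 degrees, less where a joint would pass 70% of its speed; a pose out of reach is approached as far as the arm can. A call is refused whole if a number of a shift passes 1 or a number of a turn 1, either way. A call with a gripper value outside its range is refused whole. "jaw" is the opening, from 0 (shut) to 1 (fully open), set as the call begins (left out, the last holds). The fingers move at their own pace and stop on an object; "newtons" is the grip in N (left out, the last holds). Time passes only in rows, so rows that do not move let the fingers close. It gives the time, the measured TCP pose, the force, the opening and the grip force at its end, in the units of the state.
- bot.observe(): the state, without advancing time (a new reading comes with each control period).
- eyes.get_image(name): name is "scene" or "top" or "wrist"; returns (picture, depth): 420x560x3 uint8, red, green, blue; 420x560 float32, m along the optical axis (not along the pixel's ray), 0 where there is no reading.
- eyes.camera_params(name): a dict with "mtx" (3x3 intrinsics, pixels), "R" (3x3) and "t" (3): a world point X has camera coordinates R X + t; the wrist camera has in their place "hand_eye" (4x4, takes a point from camera to tool coordinates, whose origin is the TCP and whose axes are the flange's). Camera axes: x right, y down, z forward; pixel columns grow to the right and rows downward; lengths in m; the calibration is good to about 2 mm. A picture is of the moment at which its call begins: read the wrist's pose just before it. camera_params takes no time and is no camera call.
- workorder.close_job(): hands the job in; it is judged then, once.
The state is a dict: "clock": time; "q": joint angles; "dq": joint speeds; "joint_torque": joint torques, N m; "position": TCP position; "eef_rot": TCP orientation; "force": force on the tool from outside, world axes, zero at the start; "wrist_torque": the same for the moment, N m; "finger_gap": finger opening in m; "grip_force": force on a finger pad.
Only numpy, scipy, OpenCV 4.12 (cv2) and the standard library are available. Lean on these libraries where they do the work, as an engineer would, in place of code of your own. Each camera call takes 0.05 s, during which the arm holds its last target. There are 200 camera calls.

## Task

A freshly glued cork handle stands in the gluing jig: swing the jig's toggle clamp down firmly onto it, keep it pressed for a good second, then swing the clamp fully back open. Then draw the cork handle up out of its nest and tip it over to lean about 45 degrees, and finish while holding it still like that in the gripper, all of it at least 10 cm above the bench. Leave the loose cork rings and the metal can where they stand.

Things in the scene. Friction and masses are not known exactly. Their poses are not given: they have to be found in the camera images.
- jig: Gluing jig fixed to the bench; aluminium base 110 (x) x 220 (y) x 8 mm, y from -70 to +150. Origin at bench level on the nest's axis, z up. Nest: plywood block 80 x 80 mm, top face 48 mm above the bench, with a central upright hole 27 mm wide, 33 mm deep. The clamp's steel tower (34 mm wide, 143 mm high; foot 50 mm) is at y = +100; its arm swings in the jig's y-z plane, closing towards -y.
- clamp (a joint): Angle of the toggle clamp's arm (rad). 0: level, pointing to the jig's -y, pad resting on a seated cork handle. It grows as the arm swings up and back; it starts near 2.05, the open stop, upright and leaning back. The heavy arm passes over centre at about 1.57, then falls by its weight to either end (about 0.4 N m when level, 2.5 N at the knob); left closed, it presses by itself with about 4 N.
- clamp_hinge (a point): The clamp's hinge axis, which runs along the jig's x; the point is at the middle of the arm, 128 mm above the bench, 100 mm from the nest's axis.
- clamp_knob (a point): Centre of the red grip at the end of the clamp arm: a cylinder 24 mm in diameter, 36 mm long, lying along the jig's x (parallel to the hinge), 165 mm from the hinge. The arm is a steel bar 16 mm wide (along the jig's x), 12 mm thick. Pinched at its two end faces, the grip can turn between the fingers as the arm swings.
- clamp_pad: Black rubber pressing pad, 20 mm in diameter and 10 mm high, on a short spindle under the clamp arm, 100 mm from the hinge. It gives 1 to 3 mm under load. Origin at the centre of its pressing face.
- cork_handle: Loose cork handle, about 120 g, 78 mm long along its z. Origin at the centre of the foot of its aluminium spigot (24 mm wide, z 0 to 30 mm), which stands in the nest; above it a cork body 44 mm wide, z 30 to 75 mm, resting on the nest's top face; on top an aluminium disc 32 mm wide, 3 mm thick. Seated, its origin is 18 mm above the bench, its top 96 mm.
- handle_top (a point): Centre of the top face of the cork handle's aluminium disc.
- ring_a: Bystander: loose cork ring lying flat, 80 mm outside, 44 mm hole, 30 mm high. Origin under its centre.
- ring_b: Bystander: another such cork ring.
- can: Bystander: upright metal can 40 x 65 mm, 100 mm high with a 14 mm black cap on top. Origin under its centre.
There are look-alikes about, which are no part of the job. Leave any blue or red look-alike of the cork_handle alone.

How it is judged:
By the outcome, as a careful person would: the job done as asked, in the order asked, and still so for the second after the job is handed in, while the arm keeps its last pose, push and grip.
It also fails if it takes over 69 s, if anything falls off the work surface, if the arm or the gripper's body presses on something with over 40 N, if the wrist force passes 120 N, or if a joint passes its speed limit or range.

## Working session

There is one attempt and no reset: what is moved stays moved. The work goes in short steps, Python scripts to look and compute and a tool call to move; the robot and the scene stay as the last step left them, time stands still between calls to the robot, and variables do not carry over. Pictures are saved under pics/ and viewed, at most 10 in all, crops included, and the job is handed in when it is done.

Besides the shell and the picture viewer there is one more tool, called after "Emit:" as name(argument=value, ...), one argument or row to a line, values as JSON. carry_out: Moves the arm, as the interface text tells. Its arguments: {"type":"object","properties":{"series":{"type":"array","items":{"type":"number"}},"jaw":{"type":"number"},"newtons":{"type":"number"}},"required":["series"]}

```bash
mkdir -p pics; cat > h.py <<'E'
import numpy as np, cv2
from workcell import bot, eyes, workorder
def shot(n):
    s=bot.observe(); im,d=eyes.get_image(n); p=eyes.camera_params(n); K=np.array(p["mtx"])
    if n=="wrist":
        H=np.array(p["hand_eye"]); R=np.array(s["eef_rot"]); Rw=R@H[:3,:3]; c=R@H[:3,3]+np.array(s["position"])
    else:
        Rw=np.array(p["R"]).T; c=-Rw@np.array(p["t"])
    return im,d,K,Rw,c
def ray(u,v,z,K,Rw,c):
    r=Rw@np.linalg.solve(K,[u,v,1.]); return c+r*(z-c[2])/r[2]
def cloud(d,K,Rw,c):
    v,u=np.mgrid[:d.shape[0],:d.shape[1]]
    P=np.stack([u,v,np.ones_like(u)],-1)@np.linalg.inv(K).T*d[...,None]
    return P@Rw.T+c
E
python3 - <<'E'
from h import *
for n in ["scene","top"]:
    im,d,K,Rw,c=shot(n); cv2.imwrite(f"pics/{n}0.png",im[...,::-1]); np.savez(f"{n}0.npz",im=im,d=d,K=K,Rw=Rw,c=c); print(n,c,Rw[:,2])
E
```

```text
scene [1.1115404  0.13098168 0.81696659] [-0.57406123 -0.17533159 -0.79982032]
top [ 0.54345356 -0.02104682  0.87946182] [ 0.08642674 -0.03736935 -0.99555711]
```

View pics/scene0.png

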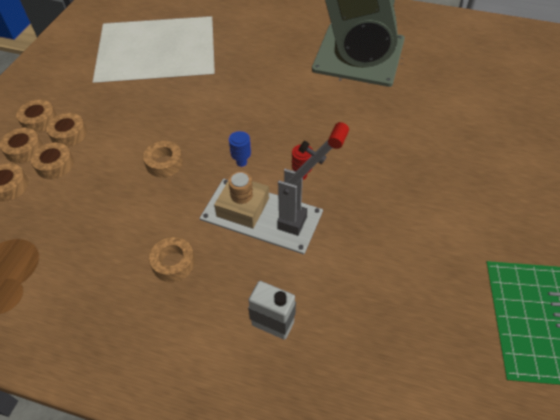

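View pics/top0.png

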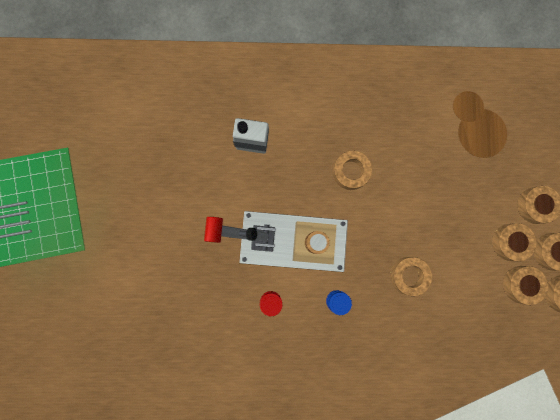

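Top view: disc at (318,242), red knob at (214,230), jig base holes at (249,216),(343,224),(340,267),(245,259), red/blue look-alikes at (271,304),(339,303), rings at (352,169),(413,277).

```bash
python3 - <<'E'
from h import *
Z=np.load("top0.npz"); im,d,K,Rw,c=[Z[k] for k in("im","d","K","Rw","c")]
r=lambda u,v,z: ray(u,v,z,K,Rw,c).round(4)
hs=[r(*p,.008) for p in [(249,216),(343,224),(340,267),(245,259)]]
a=(hs[0]-hs[1]+hs[3]-hs[2]); print("holes",hs,"yaw of jig y",np.degrees(np.arctan2(-a[0],a[1])),"ctr",np.mean(hs,0))
print("disc",r(318,242,.096)); 
for n,p,z in [("red",(271,304),.08),("blue",(339,303),.08),("ringa",(352,169),.03),("ringb",(413,277),.03),("can",(252,130),.1)]: print(n,r(*p,z))
for f in("top","scene"):
    Z=np.load(f+"0.npz"); im,d,K,Rw,c=[Z[k] for k in("im","d","K","Rw","c")]
    P=cloud(d,K,Rw,c); m=(im[...,0]>120)&(im[...,1]<50)&(im[...,2]<50)&(P[...,2]>.2)
    Q=P[m]; print(f,"knob",len(Q),np.median(Q,0),Q.min(0),Q.max(0))
    w=(im.min(-1)>150)&(abs(P[...,2]-.096)<.006); Q=P[w]; print("disc",len(Q),Q.mean(0))
from h import bot; s=bot.observe(); print(s["eef_rot"],s["finger_gap"],s["clock"])
E
```

```text
holes [array([0.6134, 0.0129, 0.008 ]), array([ 0.5972, -0.1856,  0.008 ]), array([ 0.507 , -0.1782,  0.008 ]), array([0.5236, 0.0205, 0.008 ])] yaw of jig y -4.720662700986304 ctr [ 0.5603 -0.0826  0.008 ]
disc [ 0.5576 -0.121   0.096 ]
red [ 0.4404 -0.0328  0.08  ]
blue [ 0.4418 -0.1625  0.08  ]
ringa [ 0.7109 -0.2018  0.03  ]
ringb [ 0.4874 -0.3247  0.03  ]
can [0.7712 0.0048 0.1   ]
top knob 278 [0.57381131 0.05553847 0.2851035 ] [0.55534339 0.04623138 0.27981428] [0.58975005 0.06506592 0.28829691]
disc 657 [ 0.70195874 -0.03505699  0.098523  ]
scene knob 192 [0.57599015 0.05703337 0.28469395] [0.5571679  0.04703154 0.27803844] [0.59309227 0.06522307 0.28765934]
disc 629 [ 0.73042011 -0.02094411  0.09887744]
[[ 9.73251153e-01  2.29743503e-01 -3.40401651e-04]
 [ 2.29743754e-01 -9.73249977e-01  1.51330816e-03]
 [ 1.63768182e-05 -1.55103407e-03 -9.99998797e-01]] 0.09105137258654686 0.1
```

Emit:
carry_out(
  series=[0.58,0.82,0.3,0.6,0.58,0.82,0.3,0.6,0.58,0.82,0.3,0.6,0.58,0.82,0.3,0.6,0.58,0.82,0.3,0.6],
  jaw=1,
)

```text
clock: 0.72
position: [0.2777, -0.353, 0.2891]
eef_rot: [[0.794, 0.608, -0.0], [0.608, -0.794, 0.0], [0.0, -0.0, -1.0]]
force: [1.0, 0.8, -0.3]
finger_gap: 0.0909
grip_force: 0.0
```

Emit:
carry_out(
  series=[0.58,0.82,0.3,0.6,0.58,0.82,0.3,0.6,0.58,0.82,0.3,0.6,0.58,0.82,0.3,0.6,0.58,0.82,0.3,0.6],
)

```text
clock: 1.35
position: [0.4226, -0.1481, 0.3642]
eef_rot: [[0.478, 0.878, -0.0], [0.878, -0.478, -0.0], [-0.0, -0.0, -1.0]]
force: [0.4, -0.7, -0.1]
finger_gap: 0.0912
grip_force: 0.0
```

Emit:
carry_out(
  series=[0.58,0.82,0,0.6,0.58,0.82,0,0.6,0.58,0.82,0,0.6,0.58,0.82,0,0.6,0.58,0.82,0,0.6],
)

```text
clock: 1.98
position: [0.5677, 0.0568, 0.3635]
eef_rot: [[0.079, 0.997, -0.001], [0.997, -0.079, -0.0], [-0.0, -0.001, -1.0]]
force: [0.7, -0.8, 0.5]
finger_gap: 0.0913
grip_force: 0.0
```

```bash
python3 - <<'E'
from h import *
im,d,K,Rw,c=shot("wrist"); cv2.imwrite("pics/w1.png",im[...,::-1])
P=cloud(d,K,Rw,c); m=(im[...,0]>110)&(im[...,1]<60)&(im[...,2]<60)&(P[...,2]>.2)
Q=P[m]; print(len(Q),np.median(Q,0),np.percentile(Q,[1,99],axis=0))
s=bot.observe(); print(s["position"],s["q"])
E
```

```text
527 [0.57278198 0.0516766  0.28375966] [[0.55535994 0.04404954 0.27362508]
 [0.58982285 0.06663149 0.28648459]]
[0.57081079 0.06189933 0.36205816] [0.08516613 0.26697339 1.2755907  0.00482803 1.59802306 0.15887573]
```

View pics/w1.png

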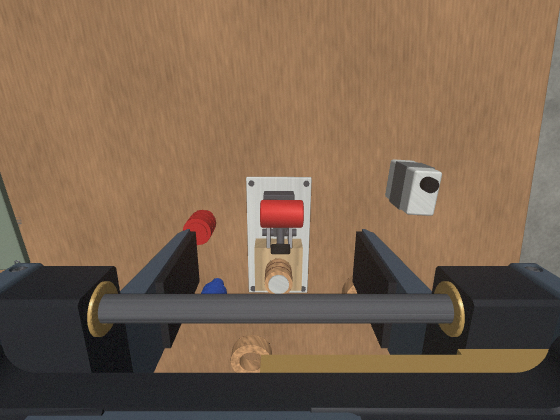

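Knob at (282,213), central between the open fingers; nest and handle lie below it in the picture. Descend and pinch.

Emit:
carry_out(
  series=[0.04,-0.15,-0.7,0,0,0,-0.7,0,0,0,-0.74,0,0,0,0,0,0,0,0,0],
)

```text
clock: 2.65
position: [0.5698, 0.0478, 0.2583]
eef_rot: [[0.082, 0.997, 0.002], [0.997, -0.082, 0.0], [0.0, 0.002, -1.0]]
force: [1.1, -0.1, 0.4]
finger_gap: 0.0912
grip_force: 0.0
```

Emit:
carry_out(
  series=[0,0,0,0,0,0,0,0,0,0,0,0,0,0,0,0,0,0,0,0],
  jaw=0,
  newtons=25,
)

```text
clock: 3.28
position: [0.5691, 0.0479, 0.257]
eef_rot: [[0.082, 0.997, 0.0], [0.997, -0.082, 0.0], [0.0, 0.0, -1.0]]
force: [0.1, 0.4, 0.3]
finger_gap: 0.0435
grip_force: 0.0
```

```bash
python3 - <<'E'
import numpy as np
yj=np.array([.082,.9966]); H=np.array([.5655,-.0223])
th=np.r_[np.linspace(2.05,0,16)]
p=[np.r_[H-yj*.165*np.cos(t),.128+.165*np.sin(t)-.019] for t in th]
for t,a,b in zip(th[1:],p,p[1:]): print(round(t,2),b.round(4),((b-a)/.05).round(2))
from h import bot; s=bot.observe(); print(s["position"],s["finger_gap"],s["grip_force"],s["force"])
E
```

```text
1.91 [0.57   0.0329 0.2644] [-0.03 -0.41  0.18]
1.78 [0.5683 0.0113 0.2705] [-0.04 -0.43  0.12]
1.64 [ 0.5664 -0.0109  0.2736] [-0.04 -0.44  0.06]
1.5 [ 0.5646 -0.0334  0.2736] [-0.04 -0.45  0.  ]
1.37 [ 0.5628 -0.0556  0.2706] [-0.04 -0.44 -0.06]
1.23 [ 0.561  -0.0773  0.2645] [-0.04 -0.43 -0.12]
1.09 [ 0.5593 -0.0979  0.2555] [-0.03 -0.41 -0.18]
0.96 [ 0.5577 -0.1171  0.2439] [-0.03 -0.38 -0.23]
0.82 [ 0.5563 -0.1345  0.2296] [-0.03 -0.35 -0.28]
0.68 [ 0.555  -0.1498  0.2132] [-0.03 -0.31 -0.33]
0.55 [ 0.5539 -0.1628  0.1948] [-0.02 -0.26 -0.37]
0.41 [ 0.5531 -0.1731  0.1748] [-0.02 -0.21 -0.4 ]
0.27 [ 0.5525 -0.1806  0.1535] [-0.01 -0.15 -0.42]
0.14 [ 0.5521 -0.1852  0.1315] [-0.01 -0.09 -0.44]
0.0 [ 0.552  -0.1867  0.109 ] [-0.   -0.03 -0.45]
[0.56907816 0.04787871 0.2569846 ] 0.04354264779156089 0.0 [0.07156437 0.37946027 0.28774104]
```

Emit:
carry_out(
  series=[0.07,0.13,-0.04,0,0,0,0,0,0,0,0,0,0,0,0,0],
)

```text
clock: 3.78
position: [0.5722, 0.0527, 0.2556]
eef_rot: [[0.082, 0.997, -0.001], [0.997, -0.082, -0.004], [-0.004, -0.0, -1.0]]
force: [-3.4, -5.4, 3.5]
finger_gap: 0.0358
grip_force: 25.0
```

```bash
python3 - <<'E'
from h import bot; s=bot.observe(); print(s["position"],s["finger_gap"],s["grip_force"],s["force"])
E
```

```text
[0.57219346 0.05273891 0.25559064] 0.03584847034599278 25.000528693199158 [-3.41497036 -5.36892759  3.51036118]
```

Emit:
carry_out(
  series=[-0.03,-0.41,0.18,0,-0.04,-0.43,0.12,0,-0.04,-0.44,0.06,0,-0.04,-0.45,0,0,-0.04,-0.44,-0.06,0],
)

```text
clock: 4.4
position: [0.5631, -0.055, 0.2713]
eef_rot: [[0.083, 0.997, 0.002], [0.997, -0.083, 0.001], [0.001, 0.002, -1.0]]
force: [0.9, 0.5, 0.4]
finger_gap: 0.0357
grip_force: 25.0
```

Emit:
carry_out(
  series=[-0.04,-0.43,-0.12,0,-0.03,-0.41,-0.18,0,-0.03,-0.38,-0.23,0,-0.03,-0.35,-0.28,0,-0.03,-0.31,-0.33,0],
)

```text
clock: 5.03
position: [0.555, -0.1514, 0.2139]
eef_rot: [[0.083, 0.997, 0.002], [0.997, -0.083, -0.004], [-0.004, 0.002, -1.0]]
force: [0.4, -4.4, 3.4]
finger_gap: 0.0361
grip_force: 25.0
```

Tracking the arc well; continue down to contact.

Emit:
carry_out(
  series=[-0.02,-0.26,-0.37,0,-0.02,-0.21,-0.4,0,-0.01,-0.15,-0.42,0,-0.01,-0.09,-0.42,0,0,-0.02,-0.38,0],
)

```text
clock: 5.65
position: [0.5519, -0.188, 0.1127]
eef_rot: [[0.082, 0.997, 0.0], [0.997, -0.082, -0.004], [-0.004, 0.001, -1.0]]
force: [-0.4, -6.2, -0.5]
finger_gap: 0.0358
grip_force: 25.0
```

Emit:
carry_out(
  series=[0,0,-0.06,0,0,0,-0.06,0,0,0,0,0],
)

```text
clock: 6.02
position: [0.5519, -0.1879, 0.107]
eef_rot: [[0.082, 0.997, -0.0], [0.997, -0.082, -0.004], [-0.004, 0.0, -1.0]]
force: [-0.4, -7.1, -1.8]
finger_gap: 0.036
grip_force: 25.0
```

Emit:
carry_out(
  series=[0,-0.02,-0.06,0,0,0,-0.04,0,0,0,0,0],
)

```text
clock: 6.4
position: [0.5519, -0.1878, 0.1027]
eef_rot: [[0.082, 0.997, 0.0], [0.997, -0.082, -0.003], [-0.003, 0.0, -1.0]]
force: [-1.7, -6.0, 3.1]
finger_gap: 0.0361
grip_force: 25.0
```

Emit:
carry_out(
  series=[0,0,-0.06,0,0,0,-0.04,0,0,0,0,0],
)

```text
clock: 6.78
position: [0.552, -0.1876, 0.099]
eef_rot: [[0.082, 0.997, 0.001], [0.997, -0.082, -0.003], [-0.003, 0.001, -1.0]]
force: [-3.1, -4.6, 9.0]
finger_gap: 0.0358
grip_force: 25.0
```

Emit:
carry_out(
  series=[0,0,-0.06,0,0,0,-0.06,0,0,0,-0.04,0,0,0,0,0],
  newtons=45,
)

```text
clock: 7.28
position: [0.5521, -0.1876, 0.0973]
eef_rot: [[0.082, 0.997, 0.004], [0.997, -0.082, -0.004], [-0.004, 0.004, -1.0]]
force: [-14.1, -1.7, 42.8]
finger_gap: 0.036
grip_force: 45.0
```

```bash
python3 - <<'E'
from h import *
im,d,K,Rw,c=shot("scene"); cv2.imwrite("pics/s2.png",cv2.resize(im[80:300,140:420],None,fx=2.5,fy=2.5)[...,::-1])
E
```

```text
(no output)
```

View pics/s2.png

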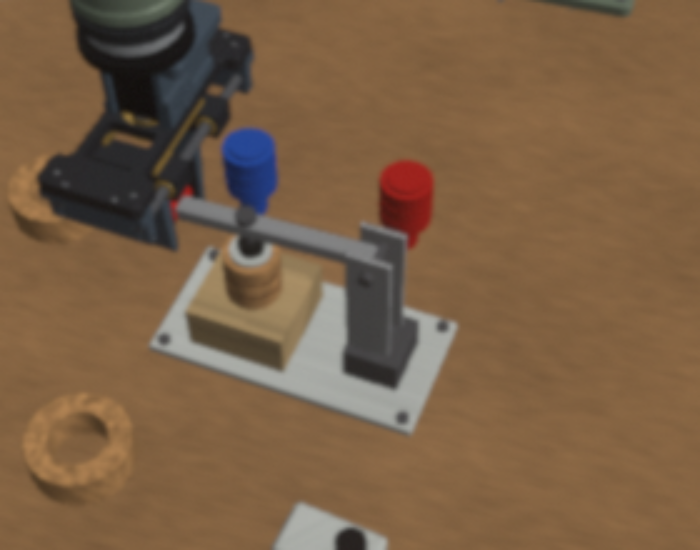

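The pad (250,245) sits on the handle's disc, arm level, clear of everything else. Ease slightly and hold.

Emit:
carry_out(
  series=[0,0,0.02,0,0,0,0,0,0,0,0,0,0,0,0,0,0,0,0,0],
)

```text
clock: 7.95
position: [0.5521, -0.1876, 0.0974]
eef_rot: [[0.082, 0.997, 0.003], [0.997, -0.082, -0.004], [-0.004, 0.004, -1.0]]
force: [-12.3, -0.9, 38.7]
finger_gap: 0.0356
grip_force: 45.0
```

Emit:
carry_out(
  series=[0,0,0,0,0,0,0,0,0,0,0,0,0,0,0,0,0,0,0,0],
)

```text
clock: 8.57
position: [0.5521, -0.1876, 0.0975]
eef_rot: [[0.082, 0.997, 0.004], [0.997, -0.082, -0.004], [-0.004, 0.004, -1.0]]
force: [-12.5, -0.7, 38.8]
finger_gap: 0.0356
grip_force: 45.0
```

Emit:
carry_out(
  series=[0,0,0,0,0,0,0,0,0,0,0,0,0,0,0,0],
)

```text
clock: 9.07
position: [0.5521, -0.1876, 0.0974]
eef_rot: [[0.082, 0.997, 0.003], [0.997, -0.082, -0.004], [-0.004, 0.004, -1.0]]
force: [-13.2, -1.3, 37.4]
finger_gap: 0.0357
grip_force: 45.0
```

Emit:
carry_out(
  series=[0,0,0.12,0,0,0,0.13,0,0,0.03,0.45,0,0.01,0.09,0.44,0,0.01,0.15,0.42,0],
  newtons=25,
)

```text
clock: 9.7
position: [0.5531, -0.1737, 0.1682]
eef_rot: [[0.082, 0.997, -0.0], [0.997, -0.082, -0.002], [-0.002, -0.0, -1.0]]
force: [2.0, -2.0, -3.4]
finger_gap: 0.0361
grip_force: 25.0
```

Emit:
carry_out(
  series=[0.02,0.21,0.4,0,0.02,0.26,0.37,0,0.03,0.31,0.33,0,0.03,0.35,0.28,0,0.03,0.38,0.23,0],
)

```text
clock: 10.32
position: [0.5594, -0.0987, 0.25]
eef_rot: [[0.083, 0.997, 0.0], [0.997, -0.083, -0.005], [-0.005, 0.001, -1.0]]
force: [-0.8, -5.6, 2.1]
finger_gap: 0.0356
grip_force: 25.0
```

Emit:
carry_out(
  series=[0.03,0.41,0.18,0,0.04,0.43,0.12,0,0.04,0.44,0.06,0,0.04,0.45,0,0,0.04,0.44,-0.06,0],
)

```text
clock: 10.95
position: [0.5689, 0.0125, 0.2667]
eef_rot: [[0.082, 0.997, 0.002], [0.997, -0.082, 0.0], [0.0, 0.002, -1.0]]
force: [-3.0, 0.3, 8.3]
finger_gap: 0.036
grip_force: 25.0
```

Emit:
carry_out(
  series=[0.04,0.43,-0.12,0,0.03,0.41,-0.18,0,0,0.06,-0.03,0,0,0,0,0],
)

```text
clock: 11.45
position: [0.5729, 0.0599, 0.2496]
eef_rot: [[0.081, 0.997, 0.002], [0.997, -0.081, 0.005], [0.006, 0.002, -1.0]]
force: [-1.9, 6.2, 10.2]
finger_gap: 0.0359
grip_force: 25.0
```

Emit:
carry_out(
  series=[0,0,0,0,0,0,0,0,0,0,0,0,0,0,0.5,0,0,0,0.9,0],
  jaw=1,
)

```text
clock: 12.08
position: [0.5717, 0.0566, 0.3161]
eef_rot: [[0.083, 0.997, -0.005], [0.997, -0.083, -0.0], [-0.001, -0.005, -1.0]]
force: [1.2, -0.6, 0.1]
finger_gap: 0.0827
grip_force: 0.0
```

Emit:
carry_out(
  series=[-0.08,-0.8,0.6,0,-0.08,-0.9,0,0,-0.08,-0.9,0,0,-0.08,-1,0,0,0,0,0,0],
)

```text
clock: 12.7
position: [0.5561, -0.1262, 0.3469]
eef_rot: [[0.087, 0.996, -0.001], [0.996, -0.087, -0.001], [-0.001, -0.001, -1.0]]
force: [0.8, -0.1, -0.3]
finger_gap: 0.0911
grip_force: 0.0
```

```bash
python3 - <<'E'
from h import *
im,d,K,Rw,c=shot("wrist"); cv2.imwrite("pics/w3.png",im[...,::-1]); s=bot.observe(); print(s["position"])
np.savez("w3.npz",im=im,d=d,K=K,Rw=Rw,c=c)
im,d,K,Rw,c=shot("top"); P=cloud(d,K,Rw,c); m=(im[...,0]>110)&(im[...,1]<60)&(im[...,2]<60)&(P[...,2]>.2); print(P[m].shape, np.median(P[m],0))
E
```

```text
[ 0.55635674 -0.12438037  0.34699121]
(350, 3) [0.57243057 0.05435904 0.28490072]
```

View pics/w3.png

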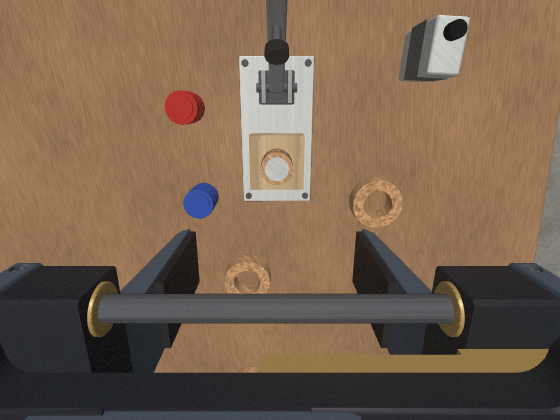

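Clamp is back at the open stop; handle's disc at (277,168), upright in the nest.

```bash
python3 - <<'E'
from h import *
Z=np.load("w3.npz"); im,d,K,Rw,c=[Z[k] for k in("im","d","K","Rw","c")]
m=((im.min(-1)>165)&(im.max(-1)-im.min(-1)<30)).astype(np.uint8); m[:140]=0;m[190:]=0;m[:,:255]=0;m[:,300:]=0
v,u=np.nonzero(m); print(len(u),u.mean(),v.mean(),ray(u.mean(),v.mean(),.096,K,Rw,c)); print(bot.observe()["position"])
E
```

```text
433 276.3833718244804 168.81524249422634 [ 0.55794298 -0.12137257  0.096     ]
[ 0.55652905 -0.12324702  0.3471015 ]
```

Emit:
carry_out(
  series=[0.02,0.04,-1,0,0,0,-1,0,0,0,-1,0,0,0,-1,0,0,0,-0.8,0],
)

```text
clock: 13.42
position: [0.5572, -0.1193, 0.1055]
eef_rot: [[0.08, 0.997, -0.001], [0.997, -0.08, 0.001], [0.001, -0.001, -1.0]]
force: [-0.5, 0.8, -0.8]
finger_gap: 0.0916
grip_force: 0.0
```

Emit:
carry_out(
  series=[0,0,-0.5,0,0,0,-0.3,0,0,0,-0.1,0,0,0,0,0],
)

```text
clock: 13.92
position: [0.5582, -0.1209, 0.063]
eef_rot: [[0.082, 0.997, 0.001], [0.997, -0.082, -0.0], [-0.0, 0.001, -1.0]]
force: [-0.4, 0.1, -0.7]
finger_gap: 0.0911
grip_force: 0.0
```

Emit:
carry_out(
  series=[0,0,-0.1,0,0,0,0,0,0,0,0,0,0,0,0,0,0,0,0,0],
  jaw=0,
  newtons=15,
)

```text
clock: 14.55
position: [0.5576, -0.1212, 0.0576]
eef_rot: [[0.082, 0.997, 0.0], [0.997, -0.082, -0.0], [-0.0, 0.0, -1.0]]
force: [-0.4, 0.2, -0.2]
finger_gap: 0.0439
grip_force: 0.5
```

Emit:
carry_out(
  series=[0,0,0,0,0,0,0,0],
)

```text
clock: 14.8
position: [0.5576, -0.1212, 0.0576]
eef_rot: [[0.082, 0.997, 0.0], [0.997, -0.082, -0.0], [-0.0, 0.0, -1.0]]
force: [0.1, 0.3, 0.8]
finger_gap: 0.0438
grip_force: 15.0
```

Emit:
carry_out(
  series=[0,0,0.2,0,0,0,0.4,0,0,0,0.5,0,0,0,0.06,0],
)

```text
clock: 15.3
position: [0.5589, -0.1214, 0.1175]
eef_rot: [[0.082, 0.997, 0.004], [0.997, -0.082, -0.001], [-0.001, 0.004, -1.0]]
force: [0.1, -0.0, -1.1]
finger_gap: 0.0434
grip_force: 15.0
```

Emit:
carry_out(
  series=[-0.05,-0.6,0,0,-0.05,-0.6,0,0,0,0,-0.5,0,0,0,-0.46,0,0,0,0,0],
)

```text
clock: 15.92
position: [0.5506, -0.1805, 0.0651]
eef_rot: [[0.082, 0.997, -0.005], [0.997, -0.082, 0.002], [0.001, -0.006, -1.0]]
force: [0.3, 0.0, 0.1]
finger_gap: 0.044
grip_force: 15.0
```

```bash
python3 - <<'E'
from h import *
im,d,K,Rw,c=shot("scene"); cv2.imwrite("pics/s4.png",cv2.resize(im[100:280,140:380],None,fx=3,fy=3)[...,::-1]); print(bot.observe()["position"])
E
```

```text
[ 0.55179858 -0.18084769  0.066484  ]
```

View pics/s4.png

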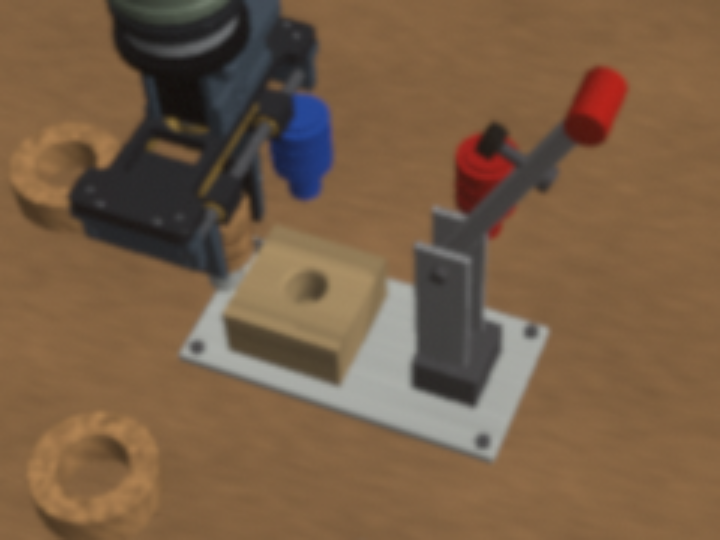

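Nest hole (308,287) is empty, the handle is in the fingers at (240,235) just off the block's -y side; clamp open. Now lever it over the block's edge.

Emit:
carry_out(
  series=[0.02,0.2,0,0,0.02,0.2,0,0,0.02,0.2,0,0,0.01,0.1,0,0,0,0,0,0],
)

```text
clock: 16.6
position: [0.5565, -0.146, 0.0686]
eef_rot: [[0.081, 0.997, 0.001], [0.997, -0.081, -0.001], [-0.001, 0.002, -1.0]]
force: [-2.0, -3.7, 2.2]
finger_gap: 0.0439
grip_force: 15.0
```

Emit:
carry_out(
  series=[0.01,0.1,0,0,0,0,0,0],
)

```text
clock: 16.85
position: [0.5569, -0.1409, 0.0678]
eef_rot: [[0.082, 0.997, 0.001], [0.997, -0.082, 0.0], [0.0, 0.001, -1.0]]
force: [-0.8, -2.7, 1.4]
finger_gap: 0.0439
grip_force: 15.0
```

Emit:
carry_out(
  series=[0,0,0,0,0,0,0.5,0,0,0,0.9,0,0,-0.3,1,0,0,-0.3,0.9,0],
  newtons=35,
)

```text
clock: 17.48
position: [0.5568, -0.1702, 0.2337]
eef_rot: [[0.082, 0.997, 0.001], [0.997, -0.082, 0.002], [0.002, 0.0, -1.0]]
force: [0.9, -0.6, -1.3]
finger_gap: 0.0435
grip_force: 35.0
```

Emit:
carry_out(
  series=[0.3,0,0.3,1,0.3,0,0,1,0,0,0,1,0,0,0,1,0,0,0,1],
)

```text
clock: 18.1
position: [0.5867, -0.1698, 0.2466]
eef_rot: [[-0.581, 0.814, -0.001], [0.814, 0.581, 0.003], [0.003, 0.001, -1.0]]
force: [0.5, -0.2, -1.3]
finger_gap: 0.0439
grip_force: 35.0
```

```bash
python3 - <<'E'
from h import *
im,d,K,Rw,c=shot("scene"); s=bot.observe(); p=np.array(s["position"]); print(p,s["force"],s["grip_force"])
q=K@(Rw.T@(p-c)); u,v=(q[:2]/q[2]).astype(int); print(u,v)
u0,v0=max(u-80,0),max(v-80,0); cv2.imwrite("pics/s5.png",cv2.resize(im[v0:v0+160,u0:u0+160],None,fx=3.7,fy=3.7)[...,::-1]); np.savez("s5.npz",im=im,d=d,K=K,Rw=Rw,c=c); print(u0,v0)
E
```

```text
[ 0.58659754 -0.16996481  0.24659824] [ 0.0291506   0.38360824 -1.9214756 ] 34.99893844127655
198 124
118 44
```

View pics/s5.png

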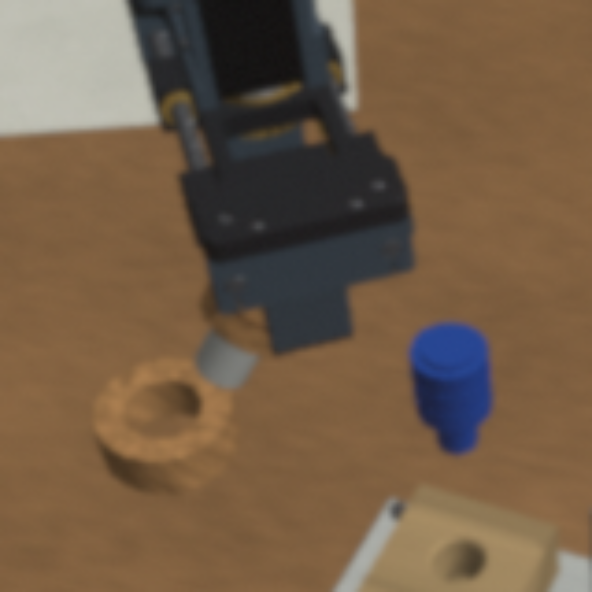

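The grey spigot pokes out obliquely at crop (225,360), cork behind it between the fingers. Measure the tilt with a cylinder fit on its depth points.

```bash
python3 - <<'E'
from h import *
from scipy.optimize import least_squares
Z=np.load("s5.npz"); im,d,K,Rw,c=[Z[k] for k in("im","d","K","Rw","c")]
s=bot.observe(); R=np.array(s["eef_rot"]); g=np.array(s["position"])-.019*R[:,2]; n=R[:,1]; t=R[:,0]
P=cloud(d,K,Rw,c); I=im.astype(int)
L=P-g; m=(I.max(-1)-I.min(-1)<25)&(I.min(-1)>70)&(np.linalg.norm(L,axis=-1)<.07)&(abs(L@n)<.016)&(L[...,2]<-.01)
v,u=np.nonzero(m); Q=L[m]; print(len(Q),u.min(),u.max(),v.min(),v.max())
x=np.stack([Q@t,Q[:,2],Q@n],1); print(x.mean(0),x.min(0),x.max(0)); sg=np.sign(x[:,0].mean())
def f(p):
    a=np.array([sg*np.sin(p[0]),-np.cos(p[0]),0]); o=np.array([sg*np.cos(p[0]),np.sin(p[0]),0])*p[1]+[0,0,p[2]]
    return np.linalg.norm(np.cross(x-o,a),axis=1)-.012
r=least_squares(f,[.8,0,0],loss="soft_l1",f_scale=.001); print(np.degrees(r.x[0]),r.x[1:],np.std(r.fun))
a=np.array([sg*np.sin(r.x[0]),-np.cos(r.x[0]),0]); print("foot s",np.percentile(x@a,[2,98]))
E
```

```text
151 171 186 134 148
[-0.03803685 -0.03522776  0.00883637] [-0.04855416 -0.04909529 -0.00501072] [-0.02548491 -0.02395347  0.01411982]
32.97377586246332 [0.00718767 0.00072572] 0.0009366396348257817
foot s [0.03977472 0.06045782]
```

Small patch leaves the offset ambiguous; turn so the disc's face looks at the scene camera and fit its plane.

Emit:
carry_out(
  series=[0,0,0,-1,0,0,0,-1,0,0,0,-1,0,0,0,-1,0,0,0,-1],
)

```text
clock: 18.77
position: [0.5866, -0.1701, 0.2468]
eef_rot: [[0.089, 0.996, -0.001], [0.996, -0.089, 0.002], [0.002, -0.001, -1.0]]
force: [-0.3, 0.5, -1.3]
finger_gap: 0.0434
grip_force: 35.0
```

Emit:
carry_out(
  series=[0,0,0,-1,0,0,0,-1,0,0,0,-1,0,0,0,-1,0,0,0,-1],
)

```text
clock: 19.4
position: [0.5866, -0.1701, 0.2468]
eef_rot: [[0.708, 0.706, -0.0], [0.706, -0.708, 0.002], [0.001, -0.002, -1.0]]
force: [-0.1, 0.3, -1.1]
finger_gap: 0.0434
grip_force: 35.0
```

Emit:
carry_out(
  series=[0,0,0,-0.8,0,0,0,0,0,0,0,0],
)

```text
clock: 19.77
position: [0.5866, -0.1707, 0.2472]
eef_rot: [[0.778, 0.628, -0.0], [0.628, -0.778, 0.001], [0.0, -0.001, -1.0]]
force: [-0.4, -0.1, -1.1]
finger_gap: 0.0435
grip_force: 35.0
```

```bash
python3 - <<'E'
from h import *
im,d,K,Rw,c=shot("scene"); s=bot.observe(); R=np.array(s["eef_rot"]); g=np.array(s["position"])-.019*R[:,2]
P=cloud(d,K,Rw,c); I=im.astype(int); L=P-g
m=(I.max(-1)-I.min(-1)<30)&(I.min(-1)>110)&(np.linalg.norm(L,axis=-1)<.04)&(abs(L@R[:,1])<.018)
Q=L[m]; print(len(Q)); 
if len(Q)>20:
    x=Q@R; print(x.mean(0)); n=np.linalg.svd(Q-Q.mean(0))[2][2]; n*=np.sign(n[2]); print("normal",n,"tilt",np.degrees(np.arccos(n[2])))
q=K@(Rw.T@(g-c)); u,v=(q[:2]/q[2]).astype(int); u0,v0=max(u-60,0),max(v-60,0)
cv2.imwrite("pics/s6.png",cv2.resize(im[v0:v0+120,u0:u0+120],None,fx=4,fy=4)[...,::-1]); print(s["position"],s["force"])
E
```

```text
327
[ 0.00366834  0.00086588 -0.01673504]
normal [0.42488651 0.31350391 0.84922715] tilt 31.87229089839637
[ 0.58661778 -0.17081723  0.24725868] [-0.63907336 -0.09244448 -1.08292015]
```

View pics/s6.png

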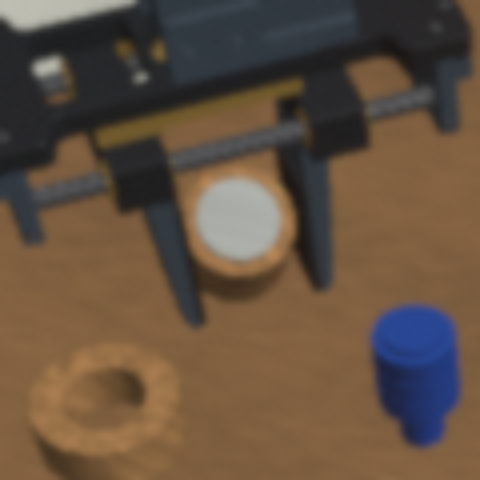

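Plane fit gives 32° (agrees with 33°): needs about 13° more. Go back to the block's edge and push further.

Emit:
carry_out(
  series=[-0.1,0.06,0,1,-0.1,0.07,0,1,-0.14,0.07,0,1,-0.15,0.07,0,1,-0.15,0.06,-0.3,1],
)

```text
clock: 20.45
position: [0.5552, -0.1546, 0.2334]
eef_rot: [[0.188, 0.982, 0.003], [0.982, -0.188, -0.0], [0.0, 0.003, -1.0]]
force: [-0.9, 0.6, -1.4]
finger_gap: 0.0434
grip_force: 35.0
```

Emit:
carry_out(
  series=[0,0,-0.7,0.8,0,0,-0.9,0,0,0,-0.9,0,0,0,-0.5,0,0,0,-0.27,0],
)

```text
clock: 21.08
position: [0.554, -0.1543, 0.0676]
eef_rot: [[0.082, 0.997, -0.002], [0.997, -0.082, 0.001], [0.001, -0.002, -1.0]]
force: [0.5, -0.6, -1.1]
finger_gap: 0.0433
grip_force: 35.0
```

Emit:
carry_out(
  series=[0,0,0,0,0,0,0,0],
  newtons=15,
)

```text
clock: 21.32
position: [0.5556, -0.1549, 0.0702]
eef_rot: [[0.082, 0.997, 0.003], [0.997, -0.082, -0.001], [-0.0, 0.003, -1.0]]
force: [0.6, -0.1, -2.1]
finger_gap: 0.0438
grip_force: 15.0
```

Push +y to about -0.131 (24 mm).

Emit:
carry_out(
  series=[0.01,0.15,-0.02,0,0.01,0.12,0,0,0.01,0.1,0,0,0.01,0.12,0,0,0,0,0,0],
)

```text
clock: 21.95
position: [0.557, -0.1295, 0.0685]
eef_rot: [[0.082, 0.997, 0.001], [0.997, -0.082, 0.0], [0.001, 0.001, -1.0]]
force: [-0.8, -0.4, 1.7]
finger_gap: 0.0436
grip_force: 15.0
```

Emit:
carry_out(
  series=[0,0,0,0,0,0,0.4,0,0,0,0.9,0,0,0,1,0,0,0,1,0],
  newtons=35,
)

```text
clock: 22.58
position: [0.5561, -0.1295, 0.2338]
eef_rot: [[0.083, 0.997, -0.001], [0.997, -0.083, 0.002], [0.002, -0.001, -1.0]]
force: [0.5, 0.7, -1.3]
finger_gap: 0.0436
grip_force: 35.0
```

Emit:
carry_out(
  series=[0.1,-0.06,0.3,-1,0.1,-0.07,0,-1,0.14,-0.07,0,-1,0.15,-0.07,0,-1,0.15,-0.06,0,-1],
)

```text
clock: 23.2
position: [0.5885, -0.1461, 0.2472]
eef_rot: [[0.707, 0.707, -0.001], [0.707, -0.707, 0.002], [0.0, -0.002, -1.0]]
force: [-0.2, 0.5, -1.9]
finger_gap: 0.0432
grip_force: 35.0
```

Emit:
carry_out(
  series=[0,0,0,-0.8,0,0,0,0,0,0,0,0],
)

```text
clock: 23.58
position: [0.5884, -0.1463, 0.2476]
eef_rot: [[0.777, 0.629, -0.001], [0.629, -0.777, 0.001], [-0.0, -0.001, -1.0]]
force: [-0.8, -0.1, -2.0]
finger_gap: 0.0436
grip_force: 35.0
```

```bash
cat > tilt.py <<'E'
from h import *
im,d,K,Rw,c=shot("scene"); s=bot.observe(); R=np.array(s["eef_rot"]); g=np.array(s["position"])-.019*R[:,2]
P=cloud(d,K,Rw,c); I=im.astype(int); L=P-g
m=(I.max(-1)-I.min(-1)<30)&(I.min(-1)>110)&(np.linalg.norm(L,axis=-1)<.04)&(abs(L@R[:,1])<.018)
Q=L[m]; x=Q@R; n=np.linalg.svd(Q-Q.mean(0))[2][2]; n*=np.sign(n[2]); print(len(Q),x.mean(0),"normal",n,"tilt",np.degrees(np.arccos(n[2])))
q=K@(Rw.T@(g-c)); u,v=(q[:2]/q[2]).astype(int); u0,v0=max(u-60,0),max(v-60,0)
cv2.imwrite("pics/s7.png",cv2.resize(im[v0:v0+120,u0:u0+120],None,fx=4,fy=4)[...,::-1]); print(s["position"],s["force"],s["grip_force"])
E
python3 tilt.py
```

```text
341 [ 0.00472013  0.00074654 -0.01505279] normal [0.52961509 0.4266336  0.7331382 ] tilt 42.84987022459842
[ 0.58840909 -0.14639891  0.24775988] [ 0.71498251 -0.01425405 -0.93705949] 34.99972879886627
```

Tilt is 43°. One last check of the whole scene.

```bash
python3 - <<'E'
from h import *
im,d,K,Rw,c=shot("scene"); cv2.imwrite("pics/s8.png",im[...,::-1])
E
```

```text
(no output)
```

View pics/s8.png

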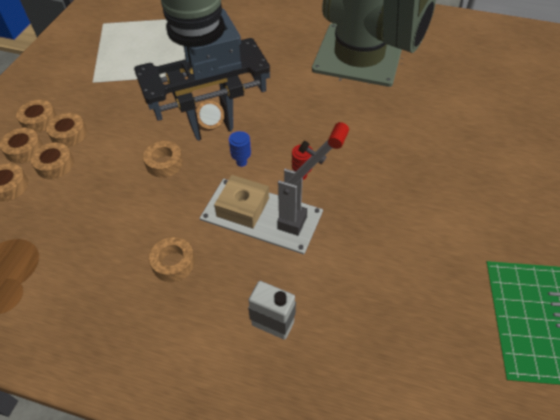

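The clamp's knob (340,134) is back at its open position. The rings (162,158) and (171,258) and the can (272,310) have not moved, and the tilted handle is held at (210,115).

```bash
python3 -c "
from workcell import workorder; print(workorder.close_job())"
```

```text
the job is handed in; nothing more can be done
None
```

I pressed the clamp onto the handle for over a second and swung it fully open; the handle was then drawn out and handed in held still at a measured 43° lean, about 20 cm above the bench, with the rings and can unmoved.

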